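Put a tool battery on charge: seat it, click the knurled rate dial to the long bar, start

TASK

Put the battery pack on charge at the charging station: with the fingertips push the pack along its dock until it is fully home against the end block, and stroke the knurled rim of the rate dial round, click by click, until its white pointer rests in the detent at the long bar. Only when both are right, press the round start key fully down and let it come back up. Do not pick anything up: the pack stays on its ledges the whole time, and the tape measure, screwdriver and tape roll nearby stay where they lie.

Things in the scene. Friction and masses are not known exactly. Their poses are not given: they have to be found in the camera images.
- charge_station: Low grey charging station fixed on the black bench mat, 185 x 200 mm. Origin: centre of its underside; x away from its front, y left, z up. Right half (y -100 to 0): console, x -85 to 100, flat top at z 45, carrying dial, display, key. Left half: dock, open in front, middle line y 50; ledges at z 16, guide walls 74 mm apart with tops at z 29, end block from x 85 to 100, 43 high.
- rate_dial (a joint): Turn of the rate dial (rad), grows clockwise seen from above. A ball drops into a detent every 24 deg: 0, 0.419, 0.838, 1.257, 1.676, 2.094, 2.513. The long bar on the panel is 1.257: white pointer straight back (station +x). The other detents have short ticks. Starts at least a click below the bar. Takes about 0.035 N m to get over a click; from beyond half-way it drops in by itself.
- dial_axis (a point): Centre of the dial's top face. The dial is a black knurled wheel, upright axis, radius 30 mm, 16 mm thick (station z 32 to 48), sunk in the console; its rim stands out 10 mm beyond the front face, its top 3 mm above the panel; no more is exposed. Axis at station x -65, y -50. A tip pressed on the front rim with 5 to 8 N and moved left (station +y) rolls it clockwise, 12.6 mm a click.
- start_key (a joint): Travel of the start key (m): 0 up, 0.005 fully down (about 5 N); springs back when let go.
- start_key_top (a point): Centre of the top of the round start key, 22 mm across, at the right of the console (station x 25, y -78), top at station z 57 when up, pressed straight down; dark collar 38 mm across round it, its top at z 48.
- pack: Black slide-on tool battery, 108 x 68 mm body, 0.3 to 0.7 kg, lying rails down on the dock's ledges, 20 to 40 mm short of home. Origin: middle of its upper face, own z pointing down, own x along the dock. In the station frame its front face is 53 mm before the origin, its body reaches 39.5 mm below the origin (z 16 to 55.5). Home against the end block: origin at station x 30, y 50.
- tape_measure: Yellow tape measure, 39 x 69 x 64 mm high, standing on the bench to the left. Origin: centre of the underside. Leave it alone.
- screwdriver: Yellow screwdriver, 188 mm long, 34 mm thick, lying on the bench to the left. Origin: centre of the underside, length along its y. Leave it alone.
- tape_roll: Black roll of tape, 62 mm across, 19 mm high, lying flat on the bench to the left. Origin: centre of the underside. Leave it alone.

How it is judged:
On the way, in this order (a step that is already met when the one before it is completed fails the run):
1. the pack is home and the dial rests in the detent at the long bar, in either order (x of pack in the frame of charge_station above 0.0268 m and z of pack in the frame of charge_station below 0.06 m and y of pack in the frame of charge_station between 0.044 and 0.056 m and value of joint rate_dial between 1.1366 and 1.3766 rad and velocity of joint rate_dial between -0.1 and 0.1 rad/s), for 0.3 s.
2. the start key is pressed fully down (value of joint start_key above 0.0035 m and x of pack in the frame of charge_station above 0.0268 m and z of pack in the frame of charge_station below 0.06 m and y of pack in the frame of charge_station between 0.044 and 0.056 m and value of joint rate_dial between 1.1366 and 1.3766 rad), for 0.1 s.
At the end, for the whole second after the job is handed in: The pack is within 3 mm of the end block, flat on its ledges and at rest; the dial rests within 0.12 rad of the long bar's detent; the start key is up again (all of step 1 and value of joint start_key below 0.001 m and linear speed of pack below 0.01 m/s); the robot touches nothing.
It fails at once if the start key went down before the pack was home and the dial at the long bar (value of joint start_key above 0.0035 m and not ((x of pack in the frame of charge_station above 0.0268 m and z of pack in the frame of charge_station below 0.06 m and y of pack in the frame of charge_station between 0.044 and 0.056 m) and value of joint rate_dial between 1.1366 and 1.3766 rad)).
It fails at once if the pack was lifted or tipped off its ledges (z of pack in the frame of charge_station above 0.07 m or angle between pack's own z axis and vertical below 2.94 rad).
It fails at once if a thing lying nearby was moved more than 20 mm (distance of any of tape_measure, screwdriver, tape_roll from where it was at the start of the episode above 0.02 m).
It also fails if it takes over 48 s, if anything falls off the work surface, if the arm or the gripper's body presses on something with over 40 N, if the wrist force passes 120 N, or if a joint passes its speed limit or range.

ROBOT

A 7-joint arm with a two-finger parallel gripper is mounted at the origin on a cart in front of the work surface, level with it; the furniture and walls round the work are solid. World frame = base frame: x ahead of the robot, y to its left, z up, the work surface at z = 0. Lengths are in m, angles in rad, forces in N, time in s.
With the tool pointing down it reaches from about 0.425 to 0.925 m from the base axis. Payload 6.8 kg.
Tool frame: the origin (TCP) lies at the very end of the fingers, on their centre line; the grasp point (between the pads) lies 19 mm behind it; z points along the fingers, y is the line along which they close (so a half turn about z gives the same grasp; the last joint's range is limited). The gripper opens to 85 mm and grips with 20 to 120 N. Pads are 22 mm wide; open, the fingers measure 114 mm over their backs; the gripper's body (76 mm by 85 mm) begins 54 mm behind the grasp point. The pads swing forward as they close: fully open they stand 13 mm farther back than shut.
Start: joints at [1.102, 0.477, 0.022, 1.555, -0.011, 1.109, -0.083], TCP at [0.238, -0.632, 0.231] pointing down, gripper open.
Joint ranges: [-2.96, 2.96], [-0.34, 2.1], [-1.41, 1.46], [0.24, 2.44], [-1.37, 4.51], [0.17, 1.92], [-2.96, 2.96]. Speed limits (rad/s): [2.39, 2.39, 3.14, 3.14, 3.14, 3.14, 3.14].

INTERFACE

Orientations are given as a unit quaternion [w, x, y, z].
In Python, from station import bot gives the robot as it stands. The module is installed in compiled form; this text tells all that it offers.
- The arm moves only by the shell command python3 -m jog 'ROWS' [OPENING] [FORCE]. ROWS is JSON, a list of rows, each a list of 4 numbers: the shift along the tool's x, y, z in cm, then the turn about the tool's z in rad. In form: [[x, y, z, spin], ...]. A call has 1 to 20 rows; each row is the pose to reach, as a shift and turn from the pose commanded when the call began, along the tool's axes at that moment; what a row does not reach only later rows make up. A row lasts 1/12 s, in which the tool goes at most 41.7 mm and 7.16 degrees, less where a joint would pass 70% of its speed; a pose out of reach is approached as far as the arm can. A call with a gripper value outside its range is refused whole. OPENING is the closure, from -1 (fully open) to 1 (shut), set as the call begins (- or left out, the last holds). The fingers move at their own pace and stop on an object; FORCE is the grip in N (left out, the last holds). Time passes only in rows, so rows that repeat a pose let the fingers close. It gives the time, the measured TCP pose, the force, the opening and the grip force at its end, in the units of the state.
- bot.get_obs(): the state, without advancing time (a new reading comes with each control period).
- bot.read_camera(name): name is "scene" or "top"; returns a dict with "pixels" (384x512x3 uint8, red, green, blue), "depth" (384x512 float32, m along the optical axis (not along the pixel's ray), 0 where there is no reading), "fovy" (degrees; the focal length in pixels is half the picture's height over the tangent of half this angle, whatever the lens; pixels are square), "cx", "cy" (the principal point, pixels), "pose" (4x4, takes a point from camera to world coordinates). Camera axes: x right, y down, z forward; pixel columns grow to the right and rows downward; lengths in m; the calibration is good to about 2 mm. A picture is of the moment at which its call begins.
- bot.hand_in(): hands the job in; it is judged then, once.
The state is a dict: "t": time; "q": joint angles; "joint_vel": joint speeds; "joint_torque": joint torques, N m; "eef_pos": TCP position; "tool_rot": TCP orientation; "contact_force": force on the tool from outside, world axes, zero at the start; "torque": the same for the moment, N m; "gripper_width": opening from 0.0 (shut) to 1.0 (fully open); "grasp_force": force on a finger pad.
Only numpy, scipy, OpenCV 4.12 (cv2) and the standard library are available. Lean on these libraries where they do the work, as an engineer would, in place of code of your own. Each camera call takes 0.05 s, during which the arm holds its last target. There are 200 camera calls.

## Working session

There is one attempt and no reset: what is moved stays moved. The work goes in short steps, Python scripts to look and compute and a shell command to move; the robot and the scene stay as the last step left them, time stands still between calls to the robot, and variables do not carry over. Pictures are saved under pics/ and viewed, at most 10 in all, crops included, and the job is handed in when it is done.

```bash
mkdir -p pics; cat > h.py <<'E'
import numpy as np, cv2
from station import bot
def cam(n):
    c=bot.read_camera(n); H=c["pixels"].shape[0]
    c["f"]=H/2/np.tan(np.radians(c["fovy"])/2); return c
def pts(c):
    d=c["depth"]; v,u=np.mgrid[:d.shape[0],:d.shape[1]]
    P=np.stack([(u-c["cx"])/c["f"]*d,(v-c["cy"])/c["f"]*d,d],-1)
    return P@c["pose"][:3,:3].T+c["pose"][:3,3]
def ray(c,u,v,z):
    r=c["pose"][:3,:3]@np.array([(u-c["cx"])/c["f"],(v-c["cy"])/c["f"],1]); o=c["pose"][:3,3]
    return o+r*(z-o[2])/r[2]
def proj(c,p):
    q=c["pose"][:3,:3].T@(np.array(p)-c["pose"][:3,3]); return c["f"]*q[0]/q[2]+c["cx"],c["f"]*q[1]/q[2]+c["cy"]
def save(c,n,s=1.5): cv2.imwrite("pics/"+n,cv2.resize(c["pixels"][:,:,::-1],None,fx=s,fy=s,interpolation=cv2.INTER_CUBIC))
E
python3 - <<'E'
from h import *
for n in("top","scene"):
    c=cam(n); save(c,n+"0.png"); print(n,c["fovy"],c["cx"],c["cy"],c["pose"].round(3).tolist())
    np.savez(n+"0.npz",p=pts(c),rgb=c["pixels"])
o=bot.get_obs(); print(o)
E
```

```text
top 49.81918853620716 258.38726038014045 194.2228585473103 [[0.06, -0.977, 0.203, 0.431], [-0.998, -0.059, 0.012, -0.028], [0.0, -0.203, -0.979, 0.89], [0.0, 0.0, 0.0, 1.0]]
scene 53.884599127423314 254.82491144560436 185.18777637571696 [[-0.705, -0.552, 0.446, 0.193], [-0.709, 0.534, -0.46, 0.368], [0.016, -0.641, -0.768, 0.726], [0.0, 0.0, 0.0, 1.0]]
{'t': 0.1, 'q': array([ 1.10191919,  0.47774388,  0.02234458,  1.55630426, -0.01149622,
        1.10929701, -0.08308493]), 'joint_vel': array([ 4.62591144e-04, -2.60009214e-03,  2.30960004e-03, -2.88521979e-03,
       -9.61333701e-05,  5.34827825e-04, -5.26390556e-04]), 'joint_torque': array([ 3.69136833e-03, -5.97762501e+01,  1.61287844e+00, -2.81958640e+01,
        1.27497417e-02,  4.99593691e-03, -2.53419796e-05]), 'eef_pos': array([ 0.23808567, -0.63107239,  0.23042564]), 'tool_rot': array([-7.85685443e-04,  9.83770538e-01,  1.79429285e-01, -2.05563165e-04]), 'contact_force': array([0.44782519, 0.22403971, 0.0434566 ]), 'torque': array([ 0.00598386, -0.06105128,  0.02540979]), 'grasp_force': 0.0, 'gripper_width': 0.999164311110289}
```

View pics/top0.png

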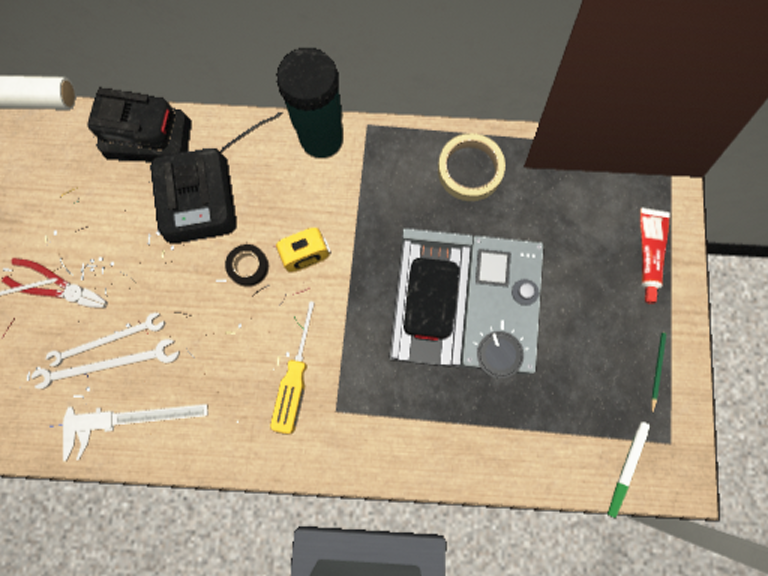

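View pics/scene0.png

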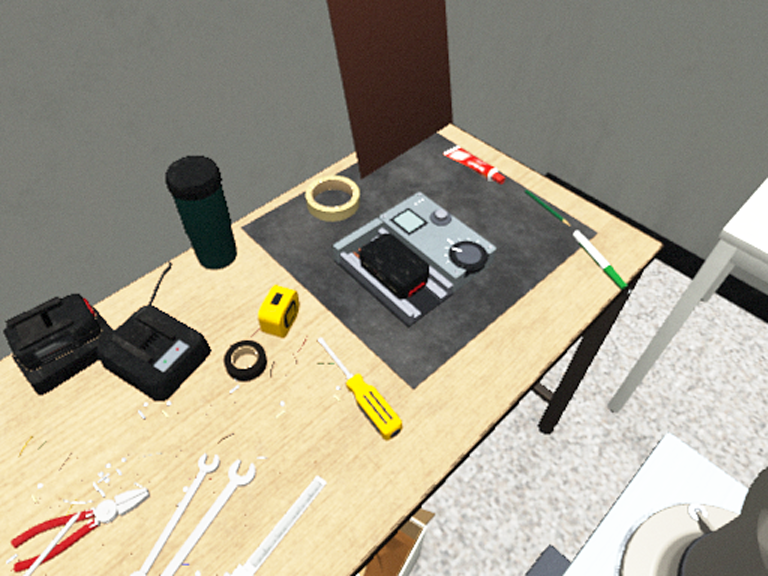

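The top view shows the station at about (390–543, 230–372) in the enlarged picture. The dial is at (500,352) with its pointer left of the long bar, and the key is at (525,291). The pack is short of home in the dock at (432,297).

```bash
cat > pose.py <<'E'
from h import *
def fit(c,off=0):
    P=pts(c); ok=c["depth"]>0
    z=P[...,2]; m=(ok&(z>0.035)&(z<0.052)&(P[...,0]>0.35)&(P[...,0]<0.75)&(P[...,1]<0.05)&(P[...,1]>-0.35))
    rgb=c["pixels"].astype(int); m&=(rgb.min(-1)>75)
    m=m.astype(np.uint8); n,l,s,_=cv2.connectedComponentsWithStats(m); k=1+s[1:,4].argmax(); m=(l==k)
    return P,m
if __name__=="__main__":
    for n in("top","scene"):
        c=cam(n); P,m=fit(c)
        mat=P[(c["depth"]>0)&(P[...,0]>0.45)&(P[...,0]<0.6)&(P[...,1]<-0.3)&(P[...,1]>-0.36)]
        print(n,"mat z",np.median(mat[:,2]),"top z",np.median(P[m][:,2]),m.sum())
        # cast mask pixels on z=.045 plane
        v,u=np.nonzero(m); Q=np.array([ray(c,a,b,0.045)[:2] for a,b in zip(u,v)])
        r=cv2.minAreaRect(Q.astype(np.float32)*1000); print(r, cv2.boxPoints(r).round(1).tolist())
        # iterative edge fit
        th=np.radians(-3)
        for it in range(4):
            ex=np.array([np.cos(th),np.sin(th)]); ey=np.array([-ex[1],ex[0]])
            S=np.stack([Q@ex,Q@ey],1)
            # back edge: max x by y-bin ; right edge: min y by x-bin
            yb=np.floor(S[:,1]/.004); B=np.array([[S[yb==k,1].mean(),S[yb==k,0].max()] for k in np.unique(yb)[2:-2]])
            f=np.polyfit(B[:,0],B[:,1],1); B2=B[abs(np.polyval(f,B[:,0])-B[:,1])<.004]; f=np.polyfit(B2[:,0],B2[:,1],1)
            xb=np.floor(S[:,0]/.004); R=np.array([[S[xb==k,0].mean(),S[xb==k,1].min()] for k in np.unique(xb)[2:-2]])
            g=np.polyfit(R[:,0],R[:,1],1); R2=R[abs(np.polyval(g,R[:,0])-R[:,1])<.004]; g=np.polyfit(R2[:,0],R2[:,1],1)
            print(np.degrees(th),"back slope",f[0],"right slope",g[0],len(B2),len(R2))
            th+=(g[0]-f[0])/2
        print("extent x",S[:,0].max()-S[:,0].min(),"y",S[:,1].max()-S[:,1].min())
        bx=np.median(B2[:,1]); ry=np.median(R2[:,1])
        o=ex*(bx-.1)+ey*(ry+.1); print("origin",o,"yaw",np.degrees(th))
        im=c["pixels"].copy()
        for a,b,zz in[(-.085,-.1,.045),(.1,-.1,.045),(.1,.1,.043),(-.085,.1,.029),(-.065,-.05,.048),(.025,-.078,.057),(-.085,0,.045)]:
            w=o+ex*a+ey*b; uv=proj(c,[*w,zz]); cv2.circle(im,tuple(int(round(t)) for t in uv),1,(255,0,0),-1)
        uv=proj(c,[*o,.04]); x0,y0=int(uv[0])-75,int(uv[1])-60
        cv2.imwrite(f"pics/ov_{n}.png",cv2.resize(im[y0:y0+120,x0:x0+150,::-1],None,fx=4,fy=4,interpolation=cv2.INTER_CUBIC))
E
python3 pose.py; python3 -c "
import cv2,numpy as np
cv2.imwrite('pics/ov.png',cv2.resize(np.vstack([cv2.imread('pics/ov_top.png'),cv2.imread('pics/ov_scene.png')]),None,fx=.62,fy=.62))"
```

```text
top mat z 0.0030255556442977394 top z 0.04801970512785547 4248
((596.8010864257812, -128.82974243164062), (199.55209350585938, 195.39797973632812), 87.1672592163086) [[494.29998779296875, -223.6999969482422], [689.4000244140625, -233.3000030517578], [699.2999877929688, -34.0], [504.20001220703125, -24.299999237060547]]
-3.0000000000000004 back slope -0.0032452439809625387 right slope 0.001431941755778554 47 45
-2.8660084986429744 back slope -0.0014425901603725107 right slope -0.0008123582481489688 47 45
-2.84795368430054 back slope -0.00058071139935035 right slope -0.00110191087008366 47 45
-2.862884949279276 back slope -0.0012955786980913256 right slope -0.0008417845789873308 47 45
extent x 0.19539806097375356 y 0.19956602601775275
origin [ 0.59355414 -0.12735423] yaw -2.849884705383018
scene mat z 0.0015418066511824757 top z 0.04645700354256144 2150
((597.9937744140625, -123.03839111328125), (204.2604217529297, 189.30926513671875), 87.06439971923828) [[498.20001220703125, -220.1999969482422], [687.2999877929688, -229.89999389648438], [697.7999877929688, -25.899999618530273], [508.70001220703125, -16.200000762939453]]
-3.0000000000000004 back slope -0.004693010885532742 right slope 0.002016633496551422 48 44
-2.8077828474364575 back slope 0.0006296597882879145 right slope 0.00045278740653884476 48 44
-2.8128498679297818 back slope -0.0012913973570316632 right slope 0.0006698273053225791 48 44
-2.756664920014848 back slope 9.659476799154547e-05 right slope 3.097974632848466e-05 48 44
extent x 0.18948313373377101 y 0.20424262674359744
origin [ 0.5909053  -0.12373527] yaw -2.7585446519218246
```

View pics/ov_top.png

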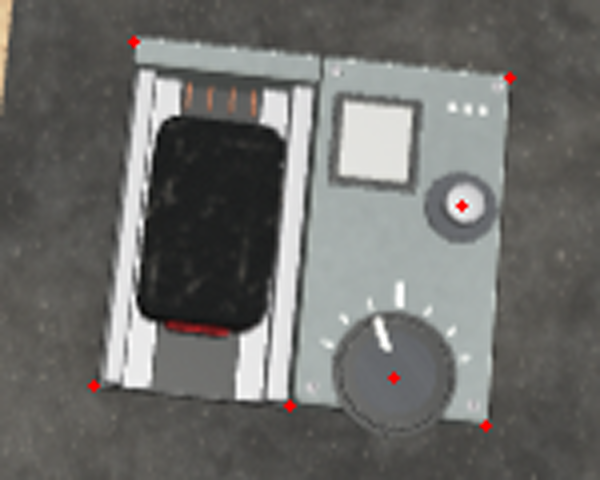

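View pics/ov_scene.png

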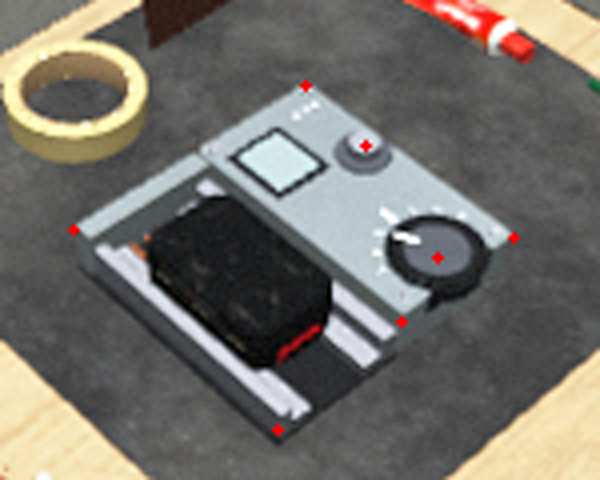

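The overlay agrees in both views. The station origin is about (0.5925, −0.1255), yaw −2.8°, base z about 0.002. The pointer at (380,322) in the crop is about one click short of the long bar, to be confirmed numerically. The move offsets come next.

```bash
cat > k.py <<'E'
from h import *
from scipy.spatial.transform import Rotation as R
O=np.array([.5925,-.1255,.002]); TH=np.radians(-2.8)
SR=np.array([[np.cos(TH),-np.sin(TH),0],[np.sin(TH),np.cos(TH),0],[0,0,1]])
def s2w(p): return O+SR@np.array(p)
def w2s(p): return (np.array(p)-O)@SR
def tool():
    o=bot.get_obs(); q=o["tool_rot"]; return o,R.from_quat([q[1],q[2],q[3],q[0]]).as_matrix()
def to(*p):
    "shift in cm along tool axes to bring TCP to station point p (mm)"
    o,T=tool(); return (T.T@(s2w(np.array(p)/1000)-o["eef_pos"])*100).round(2)
def spin():
    o,T=tool(); D=np.column_stack([SR[:,1],SR[:,0],[0,0,-1]]); return R.from_matrix(T.T@D).as_rotvec().round(3)
def st():
    o=bot.get_obs(); print("t",round(o["t"],2),"tcp st mm",(w2s(o["eef_pos"])*1000).round(1),"F st",(o["contact_force"]@SR).round(1))
def look(name=None):
    c=cam("top"); rgb=c["pixels"].astype(int)
    # rectified view of dial at z=.050 and pack top at z=.0575, 0.5mm px
    def rect(x0,x1,y0,y1,z,s=.0005):
        X,Y=np.meshgrid(np.arange(x1,x0,-s),np.arange(y1,y0,-s),indexing="ij")
        uv=np.array([proj(c,s2w([a,b,z])) for a,b in zip(X.ravel(),Y.ravel())]).reshape(*X.shape,2).astype(np.float32)
        return cv2.remap(c["pixels"],uv[...,0],uv[...,1],cv2.INTER_LINEAR),X,Y
    im,X,Y=rect(-.1,-.03,-.085,-.015,.048)
    g=im.min(-1); r=np.hypot(X+.065,Y+.05); m=(g>140)&(r<.0275)
    if m.sum()>10:
        w=(g*m).astype(float); p=[(X*w).sum()/w.sum()+.065,(Y*w).sum()/w.sum()+.05]
        print("pointer deg (cw+, 0=bar)",np.degrees(np.arctan2(-p[1],p[0])).round(1),"r",np.hypot(*p).round(4),"-> joint",(1.2566+np.arctan2(-p[1],p[0])).round(3))
    im2,X,Y=rect(-.09,.1,.0,.1,.0555)
    P=pts(c); S=(P-O)@SR; m=(abs(S[...,2]-.0555)<.004)&(abs(S[...,0])<.11)&(S[...,1]>.005)&(S[...,1]<.095)&(rgb.max(-1)<90)
    q=S[m]
    if len(q): print("pack top x",np.percentile(q[:,0],[1,99]).round(4),"y",np.percentile(q[:,1],[1,99]).round(4),"z",np.median(q[:,2]).round(4))
    if name: cv2.imwrite("pics/"+name,np.hstack([cv2.resize(im2,(400,760)),cv2.resize(im,(400,400))]+[]) [..., ::-1]) if False else save(c,name)
E
python3 -c "
from k import *
look(); st(); print(spin(), to(-130,-56,120))"
```

```text
pointer deg (cw+, 0=bar) -12.9 r 0.0207 -> joint 1.032
pack top x [-0.0464  0.0571] y [0.0149 0.0801] z 0.0562
t 0.25 tcp st mm [-329.2 -522.5  228.8] F st [-0.  -0.1 -0.4]
[-1.000e-03 -0.000e+00 -1.161e+00] [ 36.85 -34.85  10.91]
```

```bash
python3 -m jog '[[36.85,-34.85,5,-1.161],[36.85,-34.85,5,-1.161],[36.85,-34.85,5,-1.161],[36.85,-34.85,5,-1.161],[36.85,-34.85,5,-1.161],[36.85,-34.85,5,-1.161],[36.85,-34.85,5,-1.161],[36.85,-34.85,5,-1.161],[36.85,-34.85,5,-1.161],[36.85,-34.85,5,-1.161],[36.85,-34.85,5,-1.161],[36.85,-34.85,5,-1.161],[36.85,-34.85,5,-1.161],[36.85,-34.85,5,-1.161],[36.85,-34.85,5,-1.161],[36.85,-34.85,5,-1.161],[36.85,-34.85,5,-1.161],[36.85,-34.85,5,-1.161],[36.85,-34.85,5,-1.161],[36.85,-34.85,5,-1.161]]' 1
cat >> k.py <<'E'
def ptr():
    c=cam("top"); g=c["pixels"].min(-1); u,v=map(int,proj(c,s2w([-.065,-.05,.048])))
    k=cv2.resize(g[v-22:v+23,u-22:u+23],None,fx=8,fy=8,interpolation=cv2.INTER_CUBIC)
    vv,uu=np.nonzero(k>130); Q=np.array([w2s(ray(c,u-22+(a+.5)/8-.5,v-22+(b+.5)/8-.5,.050))[:2] for a,b in zip(uu,vv)])
    Q=Q[np.hypot(Q[:,0]+.065,Q[:,1]+.05)<.0265]
    d=np.linalg.svd(Q-Q.mean(0),full_matrices=False)[2][0]; d*=np.sign(d[0])
    print("pointer line deg",np.degrees(np.arctan2(-d[1],d[0])).round(1),"mean st mm",(Q.mean(0)*1000).round(1),len(Q))
E
python3 -c "
from k import *
ptr(); st(); print(spin(), to(-130,-56,29))"
```

```text
t: 1.92
eef_pos: [0.4598, -0.1761, 0.1814]
tool_rot: [0.0, 0.725, 0.689, -0.0]
contact_force: [0.6, 0.1, -0.2]
gripper_width: 0.001
grasp_force: 0.0
pointer line deg -27.7 mean st mm [-45.5 -45.7] 1240
t 1.97 tcp st mm [-130.   -56.9  179.4] F st [-0.1  0.3  0.1]
[ 0.     0.    -0.001] [ 0.09 -0.   15.04]
```

```bash
python3 -m jog '[[0.1,0,4,0],[0.1,0,8,0],[0.1,0,12,0],[0.1,0,14.5,0],[0.1,0,14.5,0],[0.1,1.0,14.5,0],[0.1,1.5,14.5,0],[0.1,1.5,14.5,0]]' 
python3 -c "
from k import *
st()"
python3 -m jog '[[0,0.1,0,0],[0,0.2,0,0],[0,0.2,0,0]]'
```

```text
t: 2.63
eef_pos: [0.479, -0.1756, 0.0387]
tool_rot: [0.002, 0.724, 0.69, 0.002]
contact_force: [0.7, 0.7, 0.7]
gripper_width: -0.0
grasp_force: 0.0
t 2.63 tcp st mm [-110.9  -55.6   36.7] F st [0.7 0.7 0.7]
t: 2.88
eef_pos: [0.4777, -0.1755, 0.0373]
tool_rot: [0.001, 0.724, 0.689, 0.0]
contact_force: [-0.1, -0.2, -0.8]
gripper_width: -0.004
grasp_force: 0.0
```

```bash
python3 -m jog '[[0,0,0.5,0],[0,0.1,0.5,0],[0,0.1,0.5,0],[0,0.2,0.5,0],[0,0.2,0.5,0],[0,0.2,0.5,0]]' 
python3 -m jog '[[0,0.1,0,0],[0,0.2,0,0],[0,0.2,0,0],[0,0.2,0,0]]'
python3 -m jog '[[0,0.1,0,0],[0,0.1,0,0],[0,0.1,0,0]]'
python3 -c "
from k import *
st()"
```

```text
t: 3.38
eef_pos: [0.4792, -0.1753, 0.0313]
tool_rot: [0.0, 0.724, 0.69, 0.0]
contact_force: [0.8, 0.8, -0.5]
gripper_width: 0.001
grasp_force: 0.0
t: 3.72
eef_pos: [0.4812, -0.1754, 0.0313]
tool_rot: [0.0, 0.724, 0.69, 0.0]
contact_force: [-0.3, -0.9, -0.4]
gripper_width: 0.0
grasp_force: 0.0
t: 3.97
eef_pos: [0.4821, -0.1755, 0.0313]
tool_rot: [0.0, 0.724, 0.69, 0.0]
contact_force: [-1.0, 0.2, 0.1]
gripper_width: 0.0
grasp_force: 0.0
t 3.97 tcp st mm [-107.8  -55.3   29.3] F st [-1.   0.1  0.1]
```

Small 1 mm steps until contact.

```bash
for i in 1; do python3 -m jog '[[0,0.1,0,0],[0,0.1,0,0],[0,0.1,0,0]]'; python3 -m jog '[[0,0.1,0,0],[0,0.1,0,0],[0,0.1,0,0]]'; fi 2>/dev/null; done 2>/dev/null
python3 -m jog '[[0,0.1,0,0],[0,0.1,0,0],[0,0.1,0,0]]' | grep -E "eef|force"
python3 -m jog '[[0,0.1,0,0],[0,0.1,0,0],[0,0.1,0,0]]' | grep -E "eef|force"
```

```text
bash: syntax error near unexpected token `fi'
bash: `for i in 1; do python3 -m jog '[[0,0.1,0,0],[0,0.1,0,0],[0,0.1,0,0]]'; python3 -m jog '[[0,0.1,0,0],[0,0.1,0,0],[0,0.1,0,0]]'; fi 2>/dev/null; done 2>/dev/null'
```

```bash
python3 -m jog '[[0,0.1,0,0],[0,0.1,0,0],[0,0.1,0,0]]' | grep -E "eef|contact"
python3 -m jog '[[0,0.1,0,0],[0,0.1,0,0],[0,0.1,0,0]]' | grep -E "eef|contact"
```

```text
eef_pos: [0.4832, -0.1755, 0.0313]
contact_force: [-0.7, -0.5, 0.1]
eef_pos: [0.4841, -0.1756, 0.0313]
contact_force: [-0.1, -0.2, 0.3]
```

```bash
for r in a; do python3 -m jog '[[0,0.1,0,0],[0,0.1,0,0],[0,0.1,0,0]]' | grep -E "eef|contact"
python3 -m jog '[[0,0.1,0,0],[0,0.1,0,0],[0,0.1,0,0]]' | grep -E "eef|contact"
python3 -m jog '[[0,0.1,0,0],[0,0.1,0,0],[0,0.1,0,0]]' | grep -E "eef|contact"; done
```

```text
eef_pos: [0.4843, -0.1756, 0.0311]
contact_force: [-2.5, -0.3, 2.4]
eef_pos: [0.4843, -0.1757, 0.031]
contact_force: [-5.3, 0.9, 4.3]
eef_pos: [0.4844, -0.1757, 0.0309]
contact_force: [-8.8, 0.7, 7.3]
```

```bash
python3 -m jog '[[0.2,0,0,0],[0.4,0,0,0],[0.6,0,0,0],[0.6,0,0,0]]' | grep -E "eef|contact"
python3 -c "
from k import *
ptr();st()"
```

```text
eef_pos: [0.4847, -0.1696, 0.0309]
contact_force: [-8.1, -0.1, 7.2]
pointer line deg 44.9 mean st mm [-65.7 -65.2] 3023
t 5.6 tcp st mm [-105.6  -49.4   28.9] F st [-9.   0.1  8.1]
```

```bash
python3 -c "
from k import *
for n in('scene','top'):
    c=cam(n); u,v=map(int,proj(c,s2w([-.05,-.04,.048]))); cv2.imwrite('pics/c_%s.png'%n,cv2.resize(c['pixels'][v-50:v+50,u-50:u+50,::-1],(400,400),interpolation=cv2.INTER_CUBIC))
cv2.imwrite('pics/c1.png',np.hstack([cv2.imread('pics/c_scene.png'),cv2.imread('pics/c_top.png')]))"
```

```text
(no output)
```

View pics/c1.png

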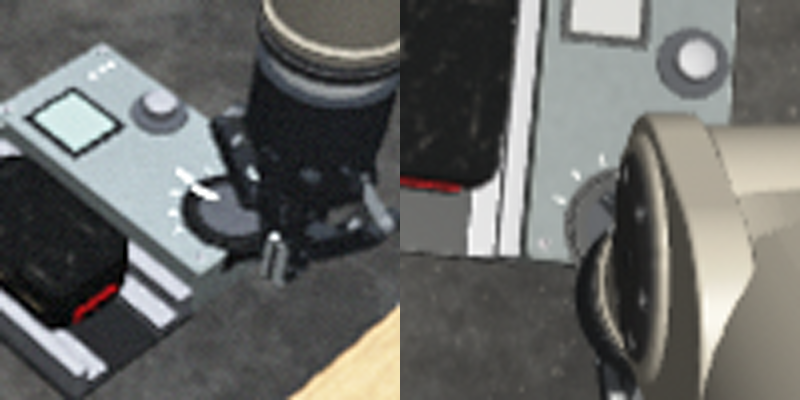

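In the scene half, the pointer at (203,190) already lines up with the long bar at (182,175). I'll back off and measure.

```bash
python3 -m jog '[[0,-1,0,0],[0,-2.5,0,0],[0,-3,-2,0],[0,-3,-6,0],[0,-3,-10,0],[0,-3,-12,0],[0,-3,-12,0],[4,-3,-12,0],[8,-3,-12,0],[10,-3,-12,0],[10,-3,-12,0],[10,-3,-12,0]]' | grep -E "eef|contact"
sed -i 's/def ptr():/def ptr(n="top"):/;s/c=cam("top"); g=/c=cam(n); g=/' k.py
python3 -c "
from k import *
ptr();ptr('scene');look();st();print(spin(),to(-80,50,24))
c=cam('scene'); u,v=map(int,proj(c,s2w([-.05,-.04,.048]))); a=cv2.resize(c['pixels'][v-40:v+40,u-40:u+40,::-1],(400,400),interpolation=cv2.INTER_CUBIC)
c=cam('top'); u,v=map(int,proj(c,s2w([-.05,-.04,.048]))); b=cv2.resize(c['pixels'][v-40:v+40,u-40:u+40,::-1],(400,400),interpolation=cv2.INTER_CUBIC)
cv2.imwrite('pics/c2.png',np.hstack([a,b]))"
```

```text
eef_pos: [0.4623, -0.0672, 0.1509]
contact_force: [0.7, -1.3, 0.8]
pointer line deg 76.8 mean st mm [-66.2 -49.2] 28561
pointer line deg 7.9 mean st mm [-53.9 -44.7] 486
pointer deg (cw+, 0=bar) -111.4 r 0.003 -> joint -0.688
pack top x [-0.0208  0.0572] y [0.0146 0.0801] z 0.0562
t 6.85 tcp st mm [-133.    49.4  148.9] F st [-0.5  0.  -0.2]
[-0.     0.    -0.002] [ 0.08  5.3  12.48]
```

View pics/c2.png

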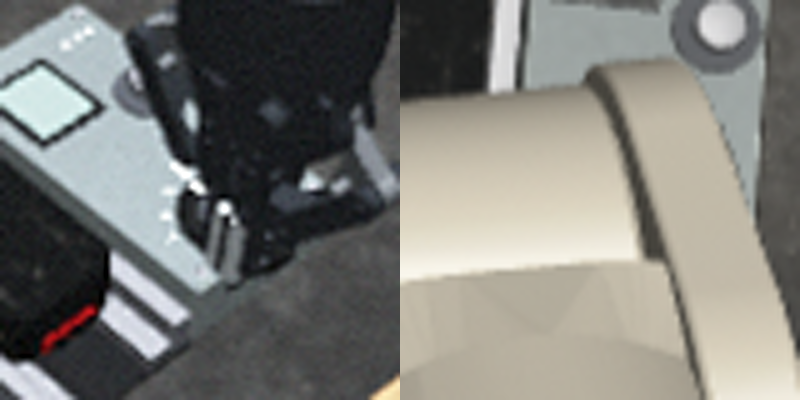

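```bash
python3 -m jog '[[0.1,4.5,3,0],[0.1,4.5,7,0],[0.1,4.5,10,0],[0.1,4.5,12.3,0],[0.1,4.5,12.3,0],[0.1,4.5,12.3,0],[0.1,4.5,12.3,0]]' | grep -E "eef|contact"
python3 -m jog '[[0,0.4,0,0],[0,0.8,0,0],[0,1.2,0,0],[0,1.6,0,0],[0,2.0,0,0],[0,2.4,0,0],[0,2.8,0,0],[0,3.2,0,0],[0,3.4,0,0],[0,3.4,0,0]]' | grep -E "eef|contact"
python3 -c "
from k import *
st()"
```

```text
eef_pos: [0.5082, -0.07, 0.0295]
contact_force: [0.1, 0.3, 0.2]
eef_pos: [0.54, -0.0713, 0.0279]
contact_force: [-5.0, 0.1, 3.7]
t 8.37 tcp st mm [-55.1  51.6  25.9] F st [-5.  -0.2  3.7]
```

```bash
python3 -m jog '[[0,0.3,0,0],[0,0.6,0,0],[0,0.9,0,0],[0,1.2,0,0],[0,1.5,0,0],[0,1.7,0,0],[0,1.9,0,0],[0,1.9,0,0]]' | grep -E "eef|contact"
python3 -m jog '[[0,0.2,0,0],[0,0.2,0,0],[0,0.2,0,0]]' | grep -E "eef|contact"
python3 -m jog '[[0,0.2,0,0],[0,0.2,0,0],[0,0.2,0,0]]' | grep -E "eef|contact"
python3 -c "
from k import *
st()"
```

```text
eef_pos: [0.5609, -0.0722, 0.0283]
contact_force: [0.0, 0.5, -0.5]
eef_pos: [0.5613, -0.0722, 0.0282]
contact_force: [-5.1, 0.5, 1.8]
eef_pos: [0.5613, -0.0723, 0.0282]
contact_force: [-11.2, 0.7, 7.8]
t 9.53 tcp st mm [-33.8  51.6  26.2] F st [-11.2   0.1   7.8]
```

```bash
python3 -m jog '[[0,-1,0,0],[0,-2.5,0,0],[0,-4,-2,0],[0,-5,-6,0],[0,-5,-10,0],[-4,-5,-13,0],[-8,-5,-13,0],[-12,-5,-13,0],[-16,-5,-13,0],[-20,-5,-13,0],[-24,-5,-13,0],[-28,-5,-13,0],[-32,-5,-13,0],[-36,-5,-13,0],[-36,-5,-13,0],[-36,-5,-13,0]]' | grep -E "eef|contact"
python3 -c "
from k import *
ptr();ptr('scene');look();st();print(to(25,-78,75))
c=cam('scene'); u,v=map(int,proj(c,s2w([-.0,-.0,.048]))); a=cv2.resize(c['pixels'][v-60:v+60,u-60:u+60,::-1],(400,400),interpolation=cv2.INTER_CUBIC)
c=cam('top'); u,v=map(int,proj(c,s2w([-.0,-.0,.048]))); b=cv2.resize(c['pixels'][v-60:v+60,u-60:u+60,::-1],(400,400),interpolation=cv2.INTER_CUBIC)
cv2.imwrite('pics/c3.png',np.hstack([a,b]))"
```

```text
eef_pos: [0.4956, -0.4332, 0.1582]
contact_force: [0.0, 1.3, -0.1]
pointer line deg -14.9 mean st mm [-44.4 -49. ] 1137
pointer line deg -18.9 mean st mm [-45.8 -48.9] 955
pointer deg (cw+, 0=bar) -2.9 r 0.0212 -> joint 1.205
pack top x [-0.0187  0.0844] y [0.0153 0.0805] z 0.0562
t 11.02 tcp st mm [ -80.  -306.8  156.5] F st [ 0.6  0.3 -0.3]
[22.86 10.54  8.17]
```

View pics/c3.png

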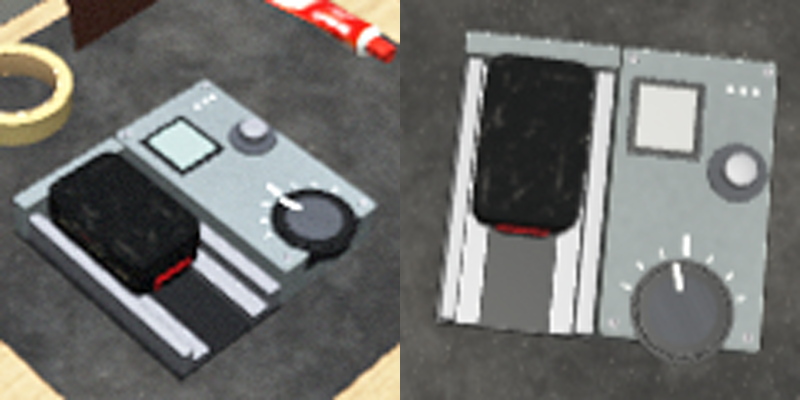

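The pack is home: its back edge moved 27 mm, to x 84.4. The dial pointer sits about half a click short of the long bar, at (676,265) against the bar at (686,245) in the top crop. It needs another stroke of about 6 mm.

```bash
python3 -m jog '[[4,-5,0,0],[8,-5,0,0],[12,-5,0,0],[16,-5,0,0],[20,-5,0,0],[24,-5,0,0],[25.2,-5,3,0],[25.2,-5,7,0],[25.2,-5,11,0],[25.2,-5,12.7,0],[25.2,-5,12.7,0],[25.2,-4,12.7,0],[25.2,-3.2,12.7,0],[25.2,-2.9,12.7,0],[25.2,-2.9,12.7,0],[25.2,-2.9,12.7,0]]' | grep -E "eef|contact"
python3 -c "
from k import *
st()"
```

```text
eef_pos: [0.4812, -0.1767, 0.0325]
contact_force: [-0.9, -0.4, -0.5]
t 12.45 tcp st mm [-108.7  -56.6   30.5] F st [-0.9 -0.5 -0.5]
```

```bash
python3 -m jog '[[0,0.15,0,0],[0,0.3,0,0],[0,0.4,0,0],[0,0.5,0,0],[0,0.55,0,0],[0,0.55,0,0],[0,0.55,0,0]]' | grep -E "eef|contact"
python3 -m jog '[[0.15,0,0,0],[0.3,0,0,0],[0.45,0,0,0],[0.55,0,0,0],[0.6,0,0,0],[0.6,0,0,0],[0.6,0,0,0]]' | grep -E "eef|contact"
python3 -c "
from k import *
st();ptr('scene')"
```

```text
eef_pos: [0.4843, -0.1768, 0.0311]
contact_force: [-5.0, 0.7, 4.6]
eef_pos: [0.4846, -0.1703, 0.031]
contact_force: [-4.8, 2.1, 4.4]
t 13.62 tcp st mm [-105.6  -50.    29. ] F st [-4.9  1.9  4.4]
pointer line deg 1.0 mean st mm [-46.5 -52.2] 944
```

```bash
python3 -m jog '[[0,-1,0,0],[0,-2.5,0,0],[0,-4,-2,0],[0,-5,-6,0],[0,-5,-10,0],[-4,-5,-13,0],[-8,-5,-13,0],[-12,-5,-13,0],[-16,-5,-13,0],[-20,-5,-13,0],[-24,-5,-13,0],[-24,-5,-13,0],[-24,-5,-13,0]]' | grep -E "eef|contact"
python3 -c "
from k import *
ptr();ptr('scene');look();st();print(to(25,-78,75))
c=cam('top'); u,v=map(int,proj(c,s2w([-.0,-.0,.048]))); b=cv2.resize(c['pixels'][v-60:v+60,u-60:u+60,::-1],(480,480),interpolation=cv2.INTER_CUBIC)
cv2.imwrite('pics/c4.png',b)"
```

```text
eef_pos: [0.4231, -0.4107, 0.1609]
contact_force: [-0.2, 0.5, -0.7]
pointer line deg 1.9 mean st mm [-44.2 -52.9] 1060
pointer line deg 3.3 mean st mm [-46.4 -52.3] 928
pointer deg (cw+, 0=bar) 7.9 r 0.0217 -> joint 1.394
pack top x [-0.0188  0.0844] y [0.0153 0.0806] z 0.0563
t 14.9 tcp st mm [-153.9 -288.6  159.2] F st [-0.3  0.3  0.3]
[21.02 17.93  8.44]
```

View pics/c4.png

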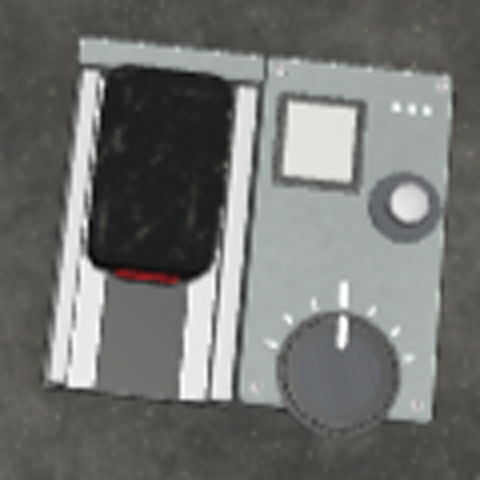

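The pointer (343,317–345) is in line with the long bar (344,282–307), and the pack sits against the end block. Next is the key.

```bash
python3 -m jog '[[3,3,0,0],[6,6,0,0],[9,9,0,0],[12,12,0,0],[15,14,0,0],[18,16,0,0],[21,17.9,0,0],[21,17.9,0,0],[21,17.9,3,0],[21,17.9,6,0],[21,17.9,8.4,0],[21,17.9,8.4,0],[21,17.9,8.4,0]]' | grep -E "eef|contact"
python3 -c "
from k import *
st();print(to(25,-78,59))"
```

```text
eef_pos: [0.6123, -0.2056, 0.0767]
contact_force: [-0.3, -0.2, 0.5]
t 16.03 tcp st mm [ 23.7 -79.   74.7] F st [-0.3 -0.2  0.5]
[0.1  0.13 1.57]
```

```bash
python3 -m jog '[[0.1,0.1,0.5,0],[0.1,0.1,1,0],[0.1,0.1,1.5,0],[0.1,0.1,1.5,0]]' | grep -E "eef|contact"
python3 -m jog '[[0,0,0.2,0],[0,0,0.4,0],[0,0,0.6,0],[0,0,0.7,0],[0,0,0.8,0],[0,0,0.8,0],[0,0,0.8,0]]' | grep -E "eef|contact"
python3 -c "
from k import *
st()"
```

```text
eef_pos: [0.6141, -0.2059, 0.0622]
contact_force: [0.6, 0.6, 0.1]
eef_pos: [0.6146, -0.2061, 0.0552]
contact_force: [-2.1, 0.3, 8.1]
t 16.95 tcp st mm [ 26.  -79.5  53.2] F st [-2.1  0.2  8.1]
```

```bash
python3 -m jog '[[0,0,0.1,0],[0,0,0.2,0],[0,0,0.2,0],[0,0,0.2,0]]' | grep -E "eef|contact"
python3 -m jog '[[0,0,0.2,0],[0,0,0.2,0],[0,0,0.2,0],[0,0,0.2,0]]' | grep -E "eef|contact"
python3 -c "
from k import *
st()"
```

```text
eef_pos: [0.6147, -0.2062, 0.055]
contact_force: [-7.7, 1.4, 20.8]
eef_pos: [0.6148, -0.2062, 0.0547]
contact_force: [-11.5, 2.6, 33.1]
t 17.62 tcp st mm [ 26.2 -79.5  52.7] F st [-11.6   2.1  33.1]
```

The key is hard on its stop, with 33 N and no further travel. I'll release, retreat and check.

```bash
python3 -m jog '[[0,0,-0.5,0],[0,0,-2,0],[0,0,-5,0],[0,0,-9,0],[-2,-3,-11,0],[-6,-6,-11,0],[-10,-9,-11,0],[-14,-12,-11,0],[-18,-14,-11,0],[-20,-16,-11,0],[-22,-16,-11,0],[-22,-16,-11,0],[-22,-16,-11,0],[-22,-16,-11,0]]' | grep -E "eef|contact"
python3 -c "
from k import *
ptr();ptr('scene');look();st()
c=cam('top'); S=(pts(c)-O)@SR; m=np.hypot(S[...,0]-.025,S[...,1]+.078)<.007; print('key z',np.median(S[m][:,2])*1000)
z=np.load('top0.npz')['p']; S=(z-O)@SR; m=np.hypot(S[...,0]-.025,S[...,1]+.078)<.007; print('key z0',np.median(S[m][:,2])*1000)"
```

```text
eef_pos: [0.444, -0.4172, 0.1601]
contact_force: [0.7, 0.4, -0.2]
pointer line deg 2.0 mean st mm [-44.2 -52.9] 1065
pointer line deg 2.6 mean st mm [-46.4 -52.3] 934
pointer deg (cw+, 0=bar) 7.9 r 0.0217 -> joint 1.394
pack top x [-0.0186  0.0845] y [0.0152 0.0805] z 0.0562
t 18.93 tcp st mm [-133.3 -297.6  158.3] F st [-0.5 -0.1 -0.5]
key z 57.386363463095556
key z0 57.645986746294284
```

```bash
python3 -c "
from station import bot
print(bot.hand_in())"
```

```text
the job is handed in; nothing more can be done
None
```

I handed the job in at about 19 s: the pack is home against the end block, the dial pointer rests at the long bar, and the start key was pressed to its stop and came back up; the judge returned no verdict.

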